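# Find the full specimen box by weight and load it

### The arm

A 6-joint arm with a two-finger parallel gripper is mounted at the origin on the work surface. World frame = base frame: x ahead of the robot, y to its left, z up, the work surface at z = 0. Lengths are in mm, angles in rad, forces in N, time in s.
With the tool pointing down it reaches from about 350 to 875 mm from the base axis. Payload 4.2 kg.
Tool frame: the origin (TCP) lies on the centre line of the jaws, within the pads' length; the fingertips stand 25 mm ahead of it and the grasp point (between the pads) lies 6 mm ahead of it; z points along the fingers, y is the direction in which the jaws open and shut (so a half turn about z gives the same grasp; the last joint's range is limited). The gripper opens to 85 mm and grips with 20 to 120 N. Pads are 22 mm wide; open, the fingers measure 114 mm over their backs; the gripper's body (76 mm by 85 mm) begins 54 mm behind the grasp point. The pads swing forward as they close: fully open they stand 13 mm farther back than shut.
Start: joints at [-0.955, 0.385, 0.008, 0, -1.194, -0.259], TCP at [218.313, -585.61, 256.312] pointing down, gripper open.
Joint ranges: [-3.14, 3.14], [-1.21, 2.06], [-1.07, 1.41], [-3.16, 2.05], [-2.99, -0.16], [-3.1, 3.1]. Speed limits (rad/s): [2.79, 2.79, 3.14, 3.14, 3.14, 3.14].

### API

Orientations are given as a unit quaternion [x, y, z, w].
In Python, from bench import arm gives the robot as it stands.
- The arm moves only by the tool drive_tool, never from a script. Its argument "plan" is a list of rows, each a list of 2 entries, a list of its own where there are three numbers: the shift along the tool's x, y, z in m, then the turn about the tool's z in degrees. A call has 1 to 12 rows; each row shifts and turns the commanded pose from where the row before left it, along the tool's axes as they then stand; what a row does not reach is not made up. A row lasts 1/8 s, in which the tool goes at most 62.5 mm and 10.7 degrees, less where a joint would pass 70% of its speed; a pose out of reach is approached as far as the arm can. A call with a gripper value outside its range is refused whole. "fingers" is the closure, from -1 (fully open) to 1 (shut), so that 0 is half open, set as the call begins (left out, the last holds). The fingers move at their own pace and stop on an object; the grip force is fixed at half the most. Time passes only in rows, so rows that do not move let the fingers close. It gives the time, the measured TCP pose, the force and the opening at its end, in the units of the state.
- arm.read_state(): the state, without advancing time (a new reading comes with each control period).
- arm.get_image(name): name is "scene" or "top" or "wrist"; returns a dict with "image" (400x640x3 uint8, red, green, blue), "K" (3x3 intrinsics, pixels), "R" (3x3) and "t" (3): a world point X has camera coordinates R X + t. Camera axes: x right, y down, z forward; pixel columns grow to the right and rows downward; lengths in mm; the calibration is good to about 2 mm. A picture is of the moment at which its call begins. There is no depth.
- arm.job_done(): hands the job in, once; it reports no verdict.
The state is a dict: "clock": time; "joints": joint angles; "joint_vel": joint speeds; "joint_efforts": joint torques, N m; "position": TCP position; "ee_rot": TCP orientation; "contact_force": force on the tool from outside, world axes, zero at the start; "wrist_torque": the same for the moment, N m; "gripper_width": finger opening in mm.
Only numpy, scipy, OpenCV 4.12 (cv2) and the standard library are available. Lean on these libraries where they do the work, as an engineer would, in place of code of your own. Each camera call takes 0.05 s, during which the arm holds its last target.

### The job

Two closed specimen boxes stand on the bench, one full and one empty. Lift the box with the rib on its lid well clear of the bench (5 cm or more), hold it still for a second to feel its weight and set it back upright where it stood; then feel the weight of the box with the round knob in the same way. Put the heavier one between the loader's guide rails in front of the seat plate, slide it in until the plate is fully home, keep pressing with about 12 N (never 22 N or more) for a second so that it seats, and let go; leave the lighter box upright where it stood and disturb nothing else.

Things in the scene. Friction and masses are not known exactly. Their poses are not given: they have to be found in the camera images.
- rib_box_mid (a point): Closed grey plastic box, white lid, clasp on one end; 90 long (x) x 50 wide (y) x 70 high, plus a straight rib (60 x 10, along the box's x) 6 high on the lid. This point: its centre, 35 above its underside. Grasp from above across the 50 width. One box weighs 0.10-0.14 kg, the other 0.38-0.53 kg; which is which changes each time and cannot be seen. Load in the middle.
- knob_box_mid (a point): Closed grey plastic box, white lid, clasp on one end; 90 long (x) x 50 wide (y) x 70 high, plus a round knob (28 diameter) 6 high on the lid. This point: its centre, 35 above its underside. Grasp from above across the 50 width. One box weighs 0.10-0.14 kg, the other 0.38-0.53 kg; which is which changes each time and cannot be seen. Load in the middle.
- loader: White loader fixed to the bench. Origin on the bench under where a box's centre is when fully home; x points in (from the open mouth to the housing), z up. Floor 6 thick (a box on it has its centre 41 above the bench), x -115 to +55. Bay open above and at the mouth. Housing 150 wide, 66 high behind, x +58 to +163.
- bay_start (a point): Centre of a box newly set down in the bay, at x -55, 41 above the bench; axes as the loader's. 25 to 35 of free slide remain before the seat plate; fully home is 55 further along x. Guide rails along both sides, x -110 to +50 of the loader, inner faces at y -27 and +27 (2 play each side of a box), 7 thick, tops 16 above the bench: hold a box at half height or above to clear them.
- seat_plate (a joint): Upright steel plate, 50 wide and 40 high, closing the far end of the bay; it slides along the loader's x and stays where it is left. Value 0 (out) to 0.030 m (fully home, hard stop); grows as it is pushed in. It moves against about 2.5 N of friction; a box on the bay floor adds 1 to 6 N of its own, more if it is pressed down. It starts between 0 and 0.010.
- seat_face (a point): Centre of the seat plate's face that meets the box, 27 above the bench; at x = +15 mm in the loader's frame when the joint is 0, at +45 mm when fully home.
- dish: Bystander, not to be moved: shallow round clear dish, 64 diameter, 15 high. Origin at the centre of its underside.
- puck: Bystander, not to be moved: dark metal disc, 30 diameter, 20 high. Origin at the centre of its underside.
- oil: Bystander, not to be moved: small amber bottle, 36 diameter, 75 high. Origin at the centre of its underside.
- objective: Bystander, not to be moved: bare-metal microscope objective standing on its nose, 40 diameter, 58 high. Origin at the centre of its underside.
- adapter: Bystander, not to be moved: dark metal lens ring, 52 diameter, 14 high. Origin at the centre of its underside.
- beaker: Bystander, not to be moved: clear glass beaker, 68 diameter, 80 high. Origin at the centre of its underside.

How it is judged:
By the outcome, as a careful person would: the job done as asked, in the order asked, and still so for the second after the job is handed in, with the robot touching nothing.
It also fails if it takes over 72 s, if anything falls off the work surface, if the arm or the gripper's body presses on something with over 40 N, if the wrist force passes 120 N, or if a joint passes its speed limit or range.

## Working session

There is one attempt and no reset: what is moved stays moved. The work goes in short steps, Python scripts to look and compute and a tool call to move; the robot and the scene stay as the last step left them, time stands still between calls to the robot, and variables do not carry over. Pictures are saved under pics/ and viewed, and the job is handed in when it is done.

Besides the shell and the picture viewer there is one more tool, called by a JSON object that holds its "api" and its "payload". drive_tool: Moves the arm, as the interface text tells. Its arguments: {"type":"object","properties":{"plan":{"type":"array"},"fingers":{"type":"number"}},"required":["plan"]}

```bash
mkdir -p pics; ls
cat > h.py <<'E'
import numpy as np, cv2
from bench import arm
def snap(n,f):
    d=arm.get_image(n); cv2.imwrite(f'pics/{f}.png',d['image'][:,:,::-1]); np.savez(f'pics/{f}.npz',**d); return d
def ray(f,u,v,z):
    d=np.load(f'pics/{f}.npz'); K,R,t=d['K'],d['R'],d['t']
    c=-R.T@t; w=R.T@np.linalg.inv(K)@np.array([u,v,1.]); return c+w*(z-c[2])/w[2]
def proj(f,X):
    d=np.load(f'pics/{f}.npz'); p=d['K']@(d['R']@np.array(X,float)+d['t']); return p[:2]/p[2]
def st():
    s=arm.read_state(); 
    for k,v in s.items(): print(k,np.round(v,4))
E
python3 - <<'E'
from h import *
st()
for n in ['top','scene','wrist']:
    d=snap(n,n+'0'); print(n,d['K'].tolist(),(-d['R'].T@d['t']).round(1))
E
```

```text
pics
clock 0.0
joints [-9.554e-01  3.856e-01  6.600e-03 -5.000e-04 -1.194e+00 -2.586e-01]
joint_vel [ 0.0005 -0.0008 -0.0003  0.0013  0.0004 -0.0016]
joint_efforts [-7.00000e-04 -3.92293e+01  1.88403e+01  4.18610e+00 -4.60000e-03
 -0.00000e+00]
position [ 218.1374 -585.1276  255.212 ]
ee_rot [-1.774e-01  9.841e-01  1.100e-03 -2.000e-04]
contact_force [-0.3382 -0.5258  0.3081]
wrist_torque [ 0.0347  0.0213 -0.025 ]
gripper_width 85.3427
top [[462.2043493342082, 0.0, 319.71180312388594], [0.0, 462.2043493342082, 204.2816907408689], [0.0, 0.0, 1.0]] [ 357.5  -15.1 1641.2]
scene [[365.66550244763647, 0.0, 317.9685012639845], [0.0, 365.66550244763647, 200.21453313191893], [0.0, 0.0, 1.0]] [1064.3  160.8  821.9]
wrist [[299.3564656558307, 0.0, 322.1707661914828], [0.0, 299.3564656558307, 201.8030737571752], [0.0, 0.0, 1.0]] [ 151.8 -611.6  373.9]
```

View pics/top0.png

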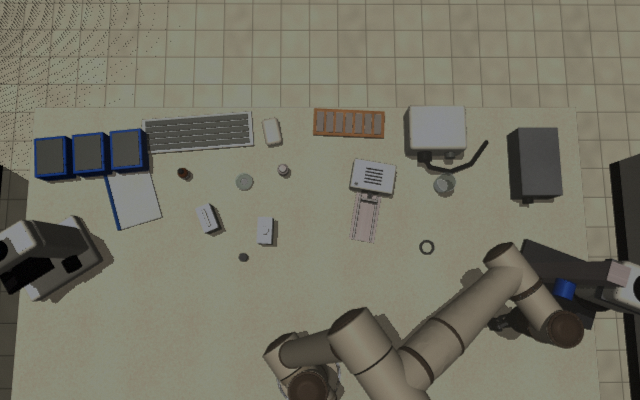

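View pics/scene0.png

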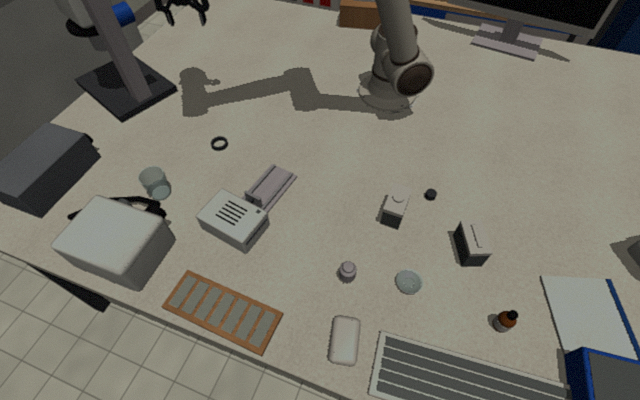

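View pics/wrist0.png

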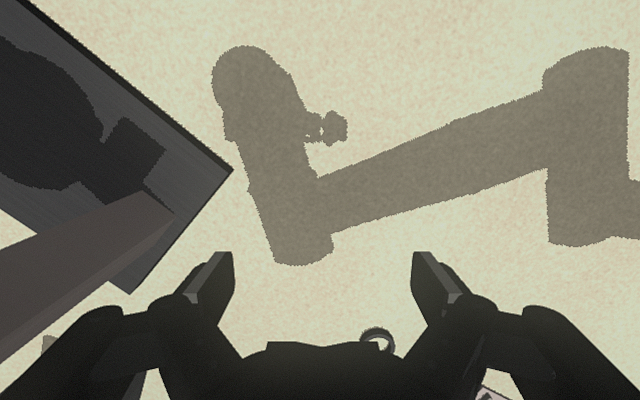

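Top view: rib box near (208,219), knob box near (265,231), loader housing near (372,177) with its bay running down to about (365,240). I'll enlarge these.

Run:
```python
from h import *
im=cv2.imread('pics/top0.png')
def crop(im,x,y,w,h,s,o):
    c=cv2.resize(im[y:y+h,x:x+w],None,fx=s,fy=s,interpolation=cv2.INTER_CUBIC)
    for i in range(0,w,10):
        cv2.putText(c,str(x+i),(i*s,8),0,.3,(0,0,255)); c[:5 if i%10 else 12,i*s]=(0,0,255)
    for j in range(0,h,10):
        cv2.putText(c,str(y+j),(0,j*s+4),0,.3,(0,0,255))
    cv2.imwrite(o,c)
crop(im,190,195,95,60,8,'pics/c1.png')
crop(im,340,150,64,100,6,'pics/c2.png')
im=cv2.imread('pics/scene0.png')
crop(im,370,180,130,95,6,'pics/c3.png')
crop(im,190,155,115,100,6,'pics/c4.png')
for u,v in [(208,219),(265,231),(372,177),(365,240),(244,257)]: print(ray('top0',u,v,40).round())
```

```text
[528. 347.  40.]
[485. 149.  40.]
[ 674. -227.   40.]
[ 452. -197.   40.]
[396. 220.  40.]
```

View pics/c1.png

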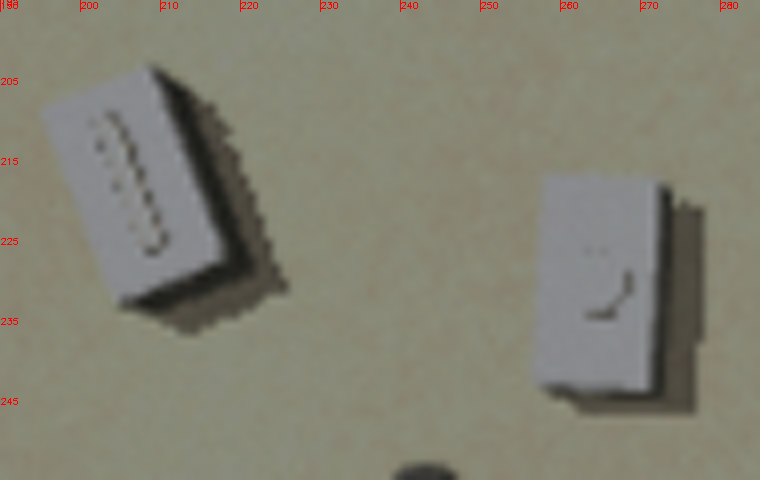

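View pics/c2.png

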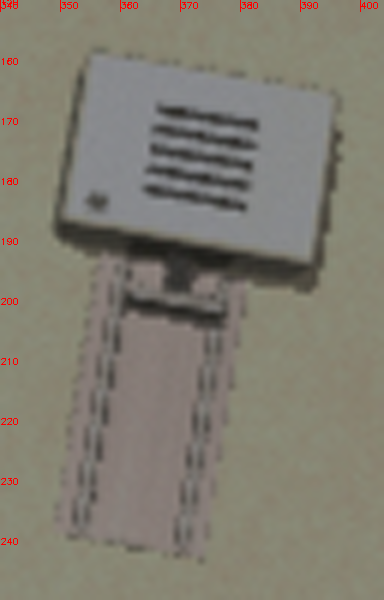

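View pics/c3.png

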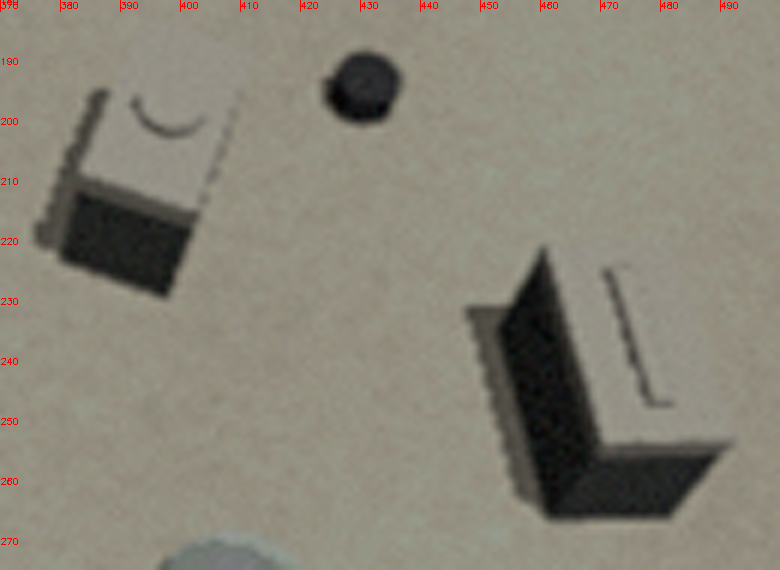

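View pics/c4.png

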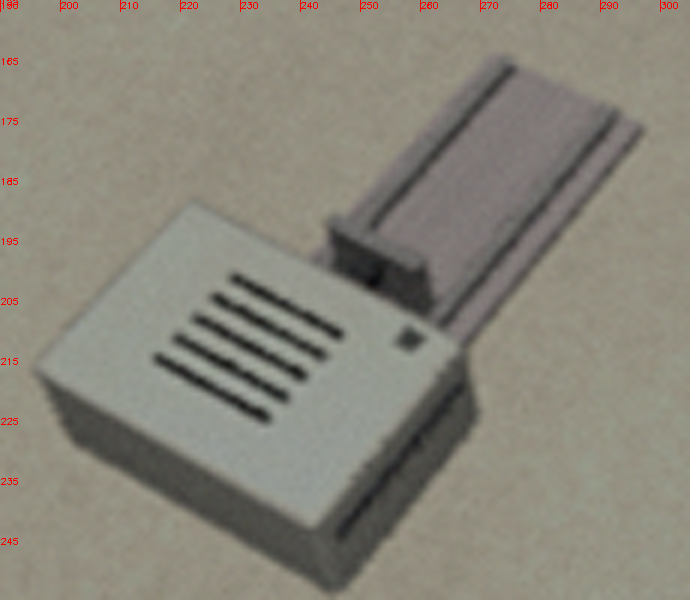

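```bash
cat > loc.py <<'E'
from h import *
from scipy.optimize import least_squares
def fit(obs,L,W,name,xoff=0):
    # obs: list of (view, localpt, u,v)
    def res(p):
        x,y,a=p; c,s=np.cos(a),np.sin(a); r=[]
        for f,l,u,v in obs:
            q=proj(f,[x+c*l[0]-s*l[1],y+s*l[0]+c*l[1],l[2]]); r+=[q[0]-u,q[1]-v]
        return r
    z=ray(obs[0][0],obs[0][2],obs[0][3],0)
    best=min((least_squares(res,[z[0],z[1],a],loss='soft_l1') for a in (0,1.5,3,-1.5)),key=lambda r:r.cost)
    print(name,best.x[:2].round(1),np.degrees(best.x[2]).round(2),'res',np.array(res(best.x)).reshape(-1,2).round(1).tolist()); return best.x
def px(c,ox,oy,s): return ox+(c[0]+.5)/s-.5, oy+(c[1]+.5)/s-.5
E
python3 - <<'E'
from loc import *
def B(pts,tag,o,s,ls): return [(tag,l,*px(p,*o,s)) for p,l in zip(pts,ls)]
top=[(45,25,70),(45,-25,70),(-45,-25,70),(-45,25,70)]
rt=B([(43,107),(152,67),(228,258),(120,305)],'top0',(190,195),8,top)
kt=B([(543,175),(662,180),(654,392),(537,385)],'top0',(190,195),8,top)
# scene: rib: lid far-left (545,245), near-left(600,455), near-right(735,440) ; bottom near-left (548,518), near right(670,518)
rs=B([(545,245),(600,455),(733,442),(548,520),(670,520)],'scene0',(370,180),6,[(-45,-25,70),(45,-25,70),(45,25,70),(45,-25,0),(45,25,0)])
ks=B([(75,180),(195,215),(60,258),(168,297)],'scene0',(370,180),6,[(45,-25,70),(45,25,70),(45,-25,0),(45,25,0)])
fit(rt,0,0,'rib top'); fit(rt+rs,0,0,'rib both');fit(rs,0,0,'rib scene')
fit(kt,0,0,'knob top'); fit(kt+ks,0,0,'knob both')
lt=B([(92,52),(338,95),(312,265),(62,222),(62,538),(203,558)],'top0',(340,150),6,[(163,75,66),(163,-75,66),(58,-75,66),(58,75,66),(-115,42,6),(-115,-42,6)])
fit(lt[:4],0,0,'loader housing'); fit(lt,0,0,'all top')
rails=B([(100,252),(80,533),(240,290),(205,558)],'top0',(340,150),6,[(0,0,0)]*4)
for r in rails: print(ray('top0',r[2],r[3],6).round(1))
ls=B([(197,200),(460,350),(315,527),(38,370)],'scene0',(190,155),6,[(58,-75,66),(58,75,66),(163,75,66),(163,-75,66)])
fit(ls,0,0,'loader scene');fit(ls+lt[:4],0,0,'loader both')
for f,l,u,v in [('top0',0,*px((125,298),340,150,6)),('top0',0,*px((225,312),340,150,6))]: print('plate',ray(f,u,v,47).round(1))
E
```

```text
rib top [529.9 345. ] 22.42 res [[-0.0, 0.3], [0.1, -0.3], [0.1, 0.1], [-0.2, -0.1]]
rib both [531.1 345.4] 22.32 res [[-0.1, -0.0], [0.0, -0.6], [0.0, -0.3], [-0.3, -0.5], [-0.1, -0.3], [0.5, -1.9], [0.2, -0.3], [-0.3, 0.5], [-0.2, 0.0]]
rib scene [531.9 345.4] -1777.63 res [[-0.2, -0.0], [0.5, -1.6], [0.2, 0.0], [-0.3, 0.8], [-0.2, 0.3]]
knob top [486.7 147.8] 358.19 res [[0.2, 0.1], [-0.0, -0.1], [-0.0, -0.2], [-0.2, 0.3]]
knob both [487.4 147.3] -2.14 res [[0.4, -0.2], [0.2, -0.3], [0.0, -0.4], [-0.1, 0.0], [0.7, -1.4], [0.3, -0.7], [-0.4, 0.5], [-0.0, 0.4]]
loader housing [ 564.  -207.2] 709.63 res [[-0.6, -0.6], [0.7, -0.3], [0.5, 0.6], [-0.6, 0.3]]
all top [ 564.  -208.6] -369.81 res [[-0.7, -0.4], [0.7, -0.6], [0.7, 0.4], [-0.4, 0.5], [-0.1, -0.2], [-0.1, 0.3]]
[ 627.8 -173.3    6. ]
[ 459.9 -158.5    6. ]
[ 604.4 -256.7    6. ]
[ 444.7 -232.     6. ]
loader scene [ 570.2 -203.7] -10.76 res [[-0.1, -0.6], [2.4, -0.6], [-0.0, 1.8], [-1.4, -0.2]]
loader both [ 566.9 -206. ] -10.52 res [[-0.2, -1.6], [2.3, -1.9], [0.1, 0.3], [-1.4, -1.3], [-0.9, -1.4], [0.4, -1.0], [0.1, -0.2], [-0.9, -0.6]]
plate [ 593.8 -183.4   47. ]
plate [ 585.3 -241.6   47. ]
```

{"api": "drive_tool", "payload": {"plan": [[[-0.031,0.038,0],0],[[-0.031,0.038,0],0],[[-0.031,0.038,0],0],[[-0.031,0.038,0],0],[[-0.031,0.038,0],0],[[-0.031,0.038,0],0],[[-0.031,0.038,0],0],[[-0.031,0.038,0],0],[[-0.031,0.038,0],0],[[-0.031,0.038,0],0],[[-0.031,0.038,0],0],[[-0.031,0.038,0],0]], "fingers": -1}}

```text
clock: 1.65
position: [407.7, -26.8, 256.4]
ee_rot: [-0.178, 0.984, 0.0, 0.0]
contact_force: [0.2, -0.3, 0.6]
gripper_width: 85.5
```

{"api": "drive_tool", "payload": {"plan": [[[-0.031,0.038,0],0],[[-0.031,0.038,0],0],[[-0.031,0.038,0],0],[[-0.031,0.038,0],0],[[-0.031,0.038,0],0],[[-0.031,0.038,0],0],[[-0.031,0.038,0.02],0],[[-0.028,0.038,0.02],-2],[[0,0,0],0]]}}

```text
clock: 2.78
position: [530.4, 344.0, 212.5]
ee_rot: [-0.196, 0.981, -0.001, -0.002]
contact_force: [-1.6, -0.5, -0.0]
gripper_width: 85.0
```

Run:
```python
from h import *
st(); snap('wrist','w1'); snap('top','t1')
for p in [(45,25,70),(45,-25,70),(-45,-25,70),(-45,25,70),(45,25,0),(45,-25,0),(-45,-25,0),(-45,25,0)]:
    a=np.radians(22.4);c,s=np.cos(a),np.sin(a)
    print(p,proj('w1',[530.5+c*p[0]-s*p[1],345.2+s*p[0]+c*p[1],p[2]]).round(1))
```

```text
clock 2.775
joints [ 8.3050e-01  4.3090e-01 -3.2500e-02 -8.0000e-04 -1.1129e+00 -2.0071e+00]
joint_vel [-0.0298 -0.0653 -0.0249  0.0098 -0.0214  0.0003]
joint_efforts [ 7.51500e-01 -3.99740e+01  1.88106e+01  4.09650e+00  1.58600e-01
 -2.80000e-03]
position [530.4212 343.958  212.4844]
ee_rot [-0.1957  0.9807 -0.0014 -0.0025]
contact_force [-1.596  -0.5444 -0.026 ]
wrist_torque [-0.0593  0.0369 -0.0034]
gripper_width 85.0473
(45, 25, 70) [351.1 243.7]
(45, -25, 70) [298.3 243.5]
(-45, -25, 70) [296.3 147.4]
(-45, 25, 70) [354.2 147.6]
(45, 25, 0) [345.6 219.2]
(45, -25, 0) [302.9 219. ]
(-45, -25, 0) [301.7 140.9]
(-45, 25, 0) [347.6 141. ]
```

View pics/w1.png

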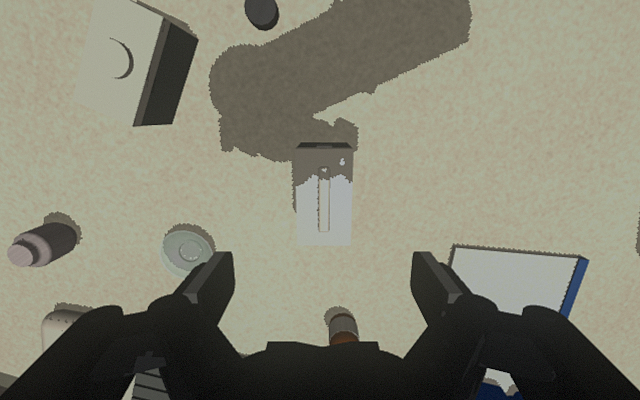

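View pics/t1.png

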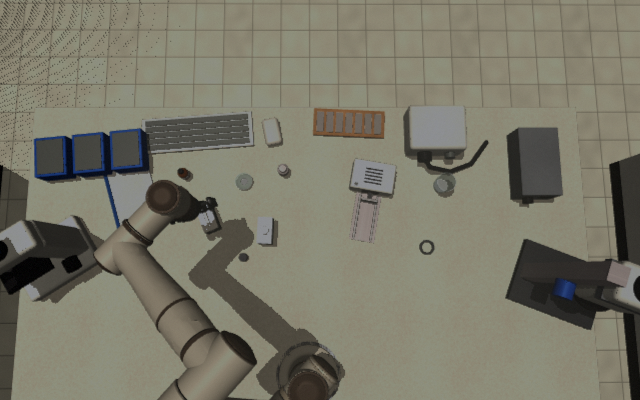

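The wrist view shows the rib lid at about (297–353, 148–245), matching the prediction to 1 px. I'll descend and grasp.

{"api": "drive_tool", "payload": {"plan": [[[0,0.001,0.035],0],[[0,0,0.035],0],[[0,0,0.035],0],[[0,0,0.03],0],[[0,0,0.015],0],[[0,0,0.006],0],[[0,0,0],0],[[0,0,0],0]]}}

```text
clock: 3.88
position: [531.2, 343.4, 61.7]
ee_rot: [-0.195, 0.981, 0.001, 0.001]
contact_force: [-0.2, 0.1, 0.6]
gripper_width: 85.3
```

{"api": "drive_tool", "payload": {"plan": [[[0,0,0],0],[[0,0,0],0],[[0,0,0],0],[[0,0,0],0],[[0,0,0],0],[[0,0,0],0],[[0,0,0],0],[[0,0,0],0]], "fingers": 1}}

```text
clock: 4.88
position: [531.0, 343.5, 61.0]
ee_rot: [-0.195, 0.981, 0.0, 0.001]
contact_force: [-1.3, 1.1, 5.8]
gripper_width: 49.8
```

{"api": "drive_tool", "payload": {"plan": [[[0,0,-0.005],0],[[0,0,-0.015],0],[[0,0,-0.02],0],[[0,0,-0.02],0],[[0,0,-0.012],0],[[0,0,-0.006],0],[[0,0,0],0],[[0,0,0],0],[[0,0,0],0],[[0,0,0],0]]}}

```text
clock: 6.12
position: [530.5, 342.8, 137.8]
ee_rot: [-0.195, 0.981, -0.0, -0.0]
contact_force: [0.6, -0.4, -1.2]
gripper_width: 49.4
```

{"api": "drive_tool", "payload": {"plan": [[[0,0,0],0],[[0,0,0],0],[[0,0,0],0],[[0,0,0],0],[[0,0,0],0],[[0,0,0],0],[[0,0,0],0]]}}

```text
clock: 7.0
position: [530.6, 343.0, 138.3]
ee_rot: [-0.195, 0.981, -0.0, 0.0]
contact_force: [0.4, 0.1, -1.2]
gripper_width: 49.4
```

Run:
```python
from h import *
st(); snap('scene','s2')
```

```text
clock 7.0
joints [ 0.8295  0.4961 -0.1277  0.     -0.947  -2.0086]
joint_vel [ 0.0015 -0.0004 -0.0003 -0.0016 -0.0006  0.0007]
joint_efforts [ 6.00000e-04 -4.30096e+01  1.68776e+01  3.81490e+00  9.00000e-04
  0.00000e+00]
position [530.6274 342.9689 138.3202]
ee_rot [-0.1946  0.9809 -0.      0.    ]
contact_force [ 0.4478  0.0541 -1.2008]
wrist_torque [0.0424 0.023  0.0559]
gripper_width 49.3666
```

View pics/s2.png

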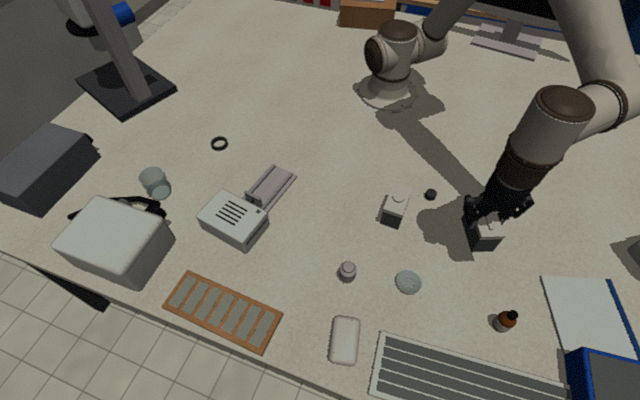

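Rib box is held clear (near (485,225) in the scene view) and reads 1.2 N, so about 0.12 kg: the light one. I'll set it back.

{"api": "drive_tool", "payload": {"plan": [[[0,0,0.01],0],[[0,0,0.025],0],[[0,0,0.022],0],[[0,0,0.01],0],[[0,0,0.005],0],[[0,0,0.003],0],[[0,0,0.002],0],[[0,0,0.001],0],[[0,0,0],0],[[0,0,0],0]]}}

```text
clock: 8.3
position: [530.8, 343.2, 61.0]
ee_rot: [-0.195, 0.981, 0.0, 0.0]
contact_force: [-0.6, -0.6, 3.1]
gripper_width: 49.6
```

{"api": "drive_tool", "payload": {"plan": [[[0,0,0],0],[[0,0,0],0],[[0,0,0],0],[[0,0,0],0],[[0,0,0],0],[[0,0,0],0]], "fingers": -1}}

```text
clock: 9.05
position: [530.6, 342.9, 60.3]
ee_rot: [-0.195, 0.981, -0.0, -0.0]
contact_force: [-0.1, -1.1, 0.2]
gripper_width: 85.2
```

{"api": "drive_tool", "payload": {"plan": [[[0,0,-0.015],0],[[0,0,-0.045],0],[[0,0,-0.045],0],[[0.023,-0.033,-0.025],0],[[0.023,-0.033,0],0],[[0.023,-0.033,0],0],[[0.023,-0.033,0],0],[[0.023,-0.032,0],0],[[0,0,0],8.5],[[0,0,0],8],[[0,0,0],8],[[0,0,0],0]]}}

```text
clock: 10.55
position: [487.1, 147.5, 191.4]
ee_rot: [0.017, 1.0, 0.0, 0.001]
contact_force: [0.1, -0.1, 0.4]
gripper_width: 85.2
```

Run:
```python
from h import *
s=arm.read_state();print(s['position'],s['ee_rot'],s['joint_vel']); snap('wrist','w3')
for x,y,a,tag in [(487,147.5,-2,'knob'),(530.5,345.2,22.4,'rib')]:
  for p in [(45,25,70),(45,-25,70),(-45,-25,70),(-45,25,70)]:
    b=np.radians(a);c,q=np.cos(b),np.sin(b)
    print(tag,p,proj('w3',[x+c*p[0]-q*p[1],y+q*p[0]+c*p[1],p[2]]).round(1))
```

```text
[487.14769053 147.51354624 191.43084467] [1.71040777e-02 9.99853319e-01 4.47029883e-04 7.68835756e-04] [ 0.00198849  0.00654535 -0.00279724 -0.00160096  0.00202818  0.03675574]
knob (45, 25, 70) [351.7 251.3]
knob (45, -25, 70) [294.7 251.3]
knob (-45, -25, 70) [291.8 147.7]
knob (-45, 25, 70) [354.9 147.7]
rib (45, 25, 70) [590.1 273.7]
rib (45, -25, 70) [535.  293.8]
rib (-45, -25, 70) [510.6 208.9]
rib (-45, 25, 70) [570.3 185. ]
```

View pics/w3.png

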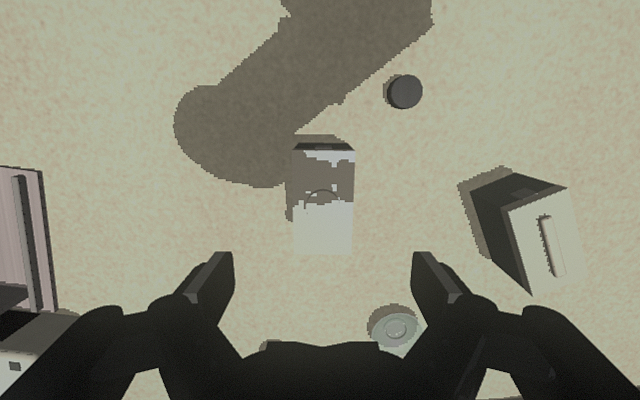

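Knob lid spans about (293–354, 149–254), matching to about 2 mm. The rib box is upright at its original place (corner (531,294), predicted (535,294)). Next I'll grasp the knob box.

{"api": "drive_tool", "payload": {"plan": [[[-0.001,0,0.02],0],[[0,0,0.035],0],[[0,0,0.035],0],[[0,0,0.025],0],[[0,0,0.013],0],[[0,0,0.007],0],[[0,0,0],0],[[0,0,0],0]]}}

```text
clock: 11.6
position: [488.5, 147.8, 56.2]
ee_rot: [0.018, 1.0, 0.001, 0.001]
contact_force: [-0.2, 0.1, -0.2]
gripper_width: 85.0
```

{"api": "drive_tool", "payload": {"plan": [[[0,0,0],0],[[0,0,0],0],[[0,0,0],0],[[0,0,0],0],[[0,0,0],0],[[0,0,0],0],[[0,0,0],0],[[0,0,0],0]], "fingers": 1}}

```text
clock: 12.6
position: [488.3, 147.8, 55.9]
ee_rot: [0.018, 1.0, 0.0, 0.001]
contact_force: [-0.6, 1.4, 5.3]
gripper_width: 49.5
```

{"api": "drive_tool", "payload": {"plan": [[[0,0,-0.005],0],[[0,0,-0.015],0],[[0,0,-0.02],0],[[0,0,-0.02],0],[[0,0,-0.012],0],[[0,0,-0.006],0],[[0,0,0],0],[[0,0,0],0],[[0,0,0],0],[[0,0,0],0]]}}

```text
clock: 13.85
position: [487.8, 147.4, 132.9]
ee_rot: [0.018, 1.0, -0.0, -0.0]
contact_force: [0.1, -0.5, -3.3]
gripper_width: 49.3
```

{"api": "drive_tool", "payload": {"plan": [[[0,0,0],0],[[0,0,0],0],[[0,0,0],0],[[0,0,0],0],[[0,0,0],0],[[0,0,0],0],[[0,0,0],0]]}}

```text
clock: 14.72
position: [487.9, 147.4, 133.3]
ee_rot: [0.018, 1.0, -0.0, -0.0]
contact_force: [0.0, 0.0, -4.6]
gripper_width: 49.1
```

Run:
```python
from h import *
st(); snap('scene','s4'); snap('wrist','w4')
```

```text
clock 14.725
joints [ 0.6123  0.3211 -0.4389  0.     -0.8108 -2.219 ]
joint_vel [-0.0033 -0.0015 -0.0001 -0.0011  0.0007 -0.0005]
joint_efforts [-2.00000e-04 -3.36849e+01  1.58815e+01  3.71360e+00  5.00000e-04
  0.00000e+00]
position [487.9235 147.4277 133.3194]
ee_rot [ 0.0179  0.9998 -0.     -0.    ]
contact_force [ 0.0109  0.0453 -4.5516]
wrist_torque [-0.0039  0.0513 -0.0679]
gripper_width 49.0883
```

View pics/s4.png

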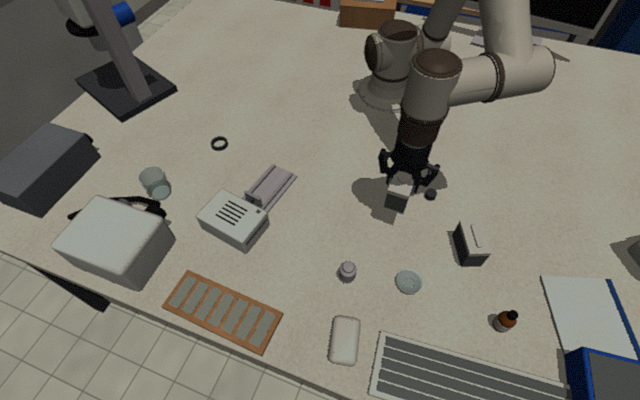

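View pics/w4.png

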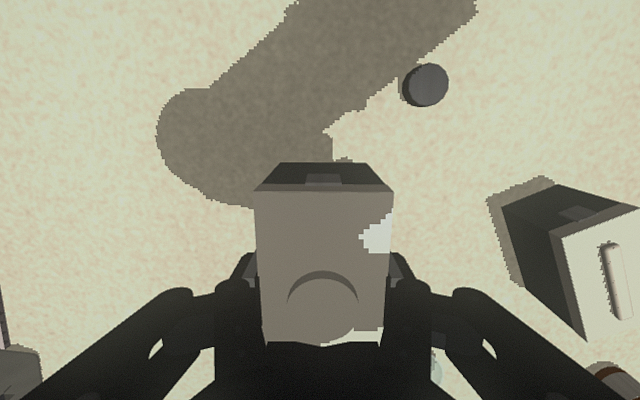

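Knob box reads 4.6 N, so about 0.46 kg: the heavy one. I'll set it back down first, in the same way as the rib box.

{"api": "drive_tool", "payload": {"plan": [[[0,0,0.01],0],[[0,0,0.025],0],[[0,0,0.022],0],[[0,0,0.01],0],[[0,0,0.005],0],[[0,0,0.003],0],[[0,0,0.002],0],[[0,0,0.001],0],[[0,0,0],0],[[0,0,0],0]]}}

```text
clock: 16.08
position: [488.2, 147.6, 55.9]
ee_rot: [0.018, 1.0, 0.0, 0.0]
contact_force: [-1.5, -0.5, 2.3]
gripper_width: 49.5
```

{"api": "drive_tool", "payload": {"plan": [[[0,0,0],0],[[0,0,0],0],[[0,0,0],0],[[0,0,0],0],[[0,0,0],0],[[0,0,0],0]], "fingers": -1}}

```text
clock: 16.82
position: [487.9, 147.4, 55.3]
ee_rot: [0.018, 1.0, -0.0, -0.0]
contact_force: [0.7, -0.4, -0.1]
gripper_width: 85.3
```

{"api": "drive_tool", "payload": {"plan": [[[0,0,0],0],[[0,0,0],0],[[0,0,0],0],[[0,0,0],0],[[0,0,0],0],[[0,0,0],0],[[0,0,0],0],[[0,0,0],0]], "fingers": 1}}

```text
clock: 17.82
position: [488.2, 147.7, 55.5]
ee_rot: [0.018, 1.0, 0.0, 0.0]
contact_force: [-0.8, 2.2, 2.5]
gripper_width: 49.6
```

{"api": "drive_tool", "payload": {"plan": [[[0,0,-0.005],0],[[0,0,-0.015],0],[[0,0,-0.025],0],[[0,0,-0.035],0],[[0,0,-0.04],0],[[0,0,-0.02],0],[[0,0,0],0],[[0,0,0],0],[[0,0,0],0]]}}

```text
clock: 18.95
position: [487.1, 146.9, 193.9]
ee_rot: [0.018, 1.0, -0.001, -0.001]
contact_force: [0.7, -0.1, -3.5]
gripper_width: 49.5
```

{"api": "drive_tool", "payload": {"plan": [[[-0.002,-0.02,0],0],[[-0.004,-0.04,0],0],[[-0.005,-0.046,0],0],[[-0.005,-0.046,0],0],[[-0.005,-0.046,0],0],[[-0.005,-0.046,0],0],[[-0.005,-0.046,0],0],[[-0.004,-0.035,0],0],[[-0.001,-0.019,0],0],[[0,0,0],4],[[0,0,0],4],[[0,0,0],0]]}}

```text
clock: 20.45
position: [511.1, -197.7, 194.8]
ee_rot: [0.087, 0.996, 0.0, -0.001]
contact_force: [-0.9, 0.4, -3.9]
gripper_width: 49.2
```

{"api": "drive_tool", "payload": {"plan": [[[0,0,0],0],[[0,0,0],0],[[0,0,0],0]]}}

```text
clock: 20.82
position: [511.6, -197.5, 195.3]
ee_rot: [0.087, 0.996, 0.0, 0.0]
contact_force: [-0.2, -1.0, -4.3]
gripper_width: 49.0
```

Run:
```python
from h import *
st(); snap('wrist','w5'); snap('top','t5')
a=np.radians(-10);c,s=np.cos(a),np.sin(a)
for p in [(-115,42,6),(-115,-42,6),(-110,27,16),(-110,34,16),(-110,-27,16),(-110,-34,16)]:
    print(p,proj('w5',[565+c*p[0]-s*p[1],-207+s*p[0]+c*p[1],p[2]]).round(1))
im=cv2.imread('pics/w5.png'); 
cv2.imwrite('pics/w5c.png',cv2.resize(im[40:220,200:440],None,fx=3,fy=3,interpolation=cv2.INTER_CUBIC))
```

```text
clock 20.825
joints [-0.0728  0.3085 -0.2705 -0.     -0.9918 -1.673 ]
joint_vel [-0.0009 -0.001   0.0014  0.0013  0.0006 -0.0018]
joint_efforts [-5.30000e-03 -3.54538e+01  1.83275e+01  4.28640e+00 -2.30000e-03
  2.50000e-03]
position [ 511.5712 -197.5385  195.3329]
ee_rot [0.0874 0.9962 0.     0.    ]
contact_force [-0.1764 -1.0003 -4.2973]
wrist_torque [ 0.0148 -0.0127 -0.0387]
gripper_width 48.9645
(-115, 42, 6) [365.1 124.6]
(-115, -42, 6) [280.8 124.6]
(-110, 27, 16) [350.9 130.2]
(-110, 34, 16) [358.1 130.2]
(-110, -27, 16) [295.1 130.3]
(-110, -34, 16) [287.9 130.3]
```

View pics/w5.png

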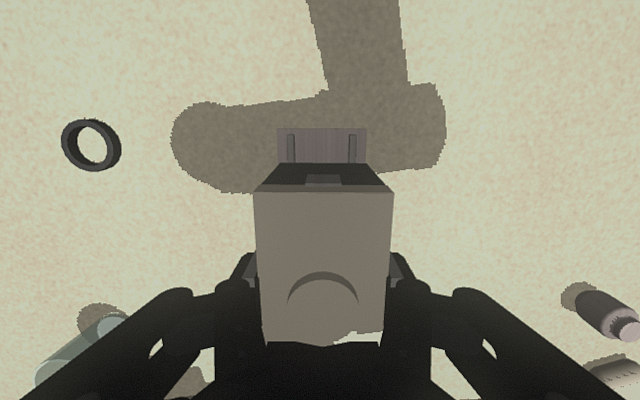

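View pics/w5c.png

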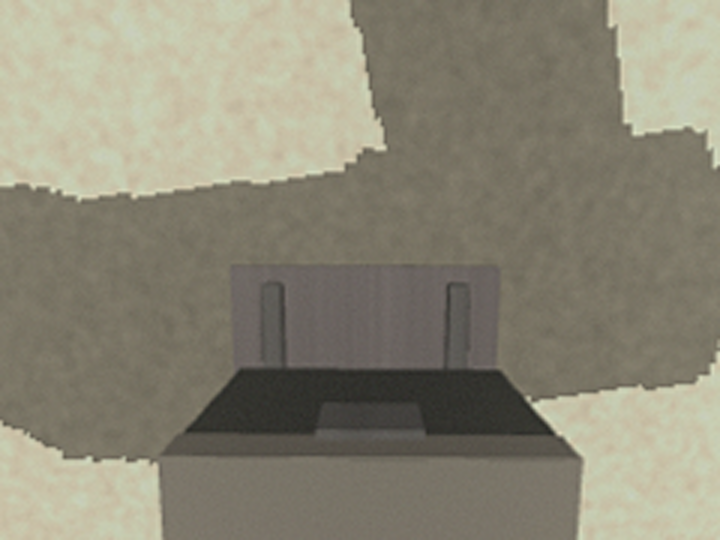

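Run:
```python
from h import *
a=np.radians(-10);c,s=np.cos(a),np.sin(a)
R=np.array([[c,s],[-s,c]])
tcp=np.array([511.57,-197.54])
P=lambda u,v,z: (R@(ray('w5',u,v,z)[:2]-tcp)).round(2)
q=lambda x,y:(200+(x+.5)/3-.5,40+(y+.5)/3-.5)
for n,p,z in [('boxtopL',(160,457),209.8),('boxtopR',(582,457),209.8),('boxbotL',(240,369),139.8),('boxbotR',(500,369),139.8),
 ('mouthL',(231,265),6),('mouthR',(499,266),6),('railLi',(285,283),16),('railRi',(446,283),16),('railLo',(262,283),16),('railRo',(469,283),16)]:
    print(n,P(*q(*p),z))
```

```text
boxtopL [-43.91 -25.89]
boxtopR [-43.88  24.57]
boxbotL [-43.55 -25.79]
boxbotR [-43.52  24.77]
mouthL [-57.45 -46.29]
mouthR [-57.08  43.  ]
railLi [-52.2  -27.58]
railRi [-52.17  24.6 ]
railLo [-52.2  -35.03]
railRo [-52.17  32.05]
```

Yaw matches (mouth and box edges are parallel). The bay centre is about 1 mm to −y of the box, and the box is at about x −56, so I'll shift 1 mm and lower to just above the rails.

{"api": "drive_tool", "payload": {"plan": [[[0,-0.001,0.015],0],[[0,0,0.025],0],[[0,0,0.03],0],[[0,0,0.025],0],[[0,0,0.015],0],[[0,0,0.006],0],[[0,0,0],0],[[0,0,0],0],[[0,0,0],0]]}}

```text
clock: 22.05
position: [511.9, -198.7, 80.2]
ee_rot: [0.088, 0.996, -0.0, 0.001]
contact_force: [-0.1, -0.2, -4.0]
gripper_width: 49.7
```

Run:
```python
from h import *
s=arm.read_state(); print(s['position'],s['contact_force']); snap('wrist','w6'); snap('scene','s6')
im=cv2.imread('pics/w6.png'); 
cv2.imwrite('pics/w6c.png',cv2.resize(im[40:220,200:440],None,fx=3,fy=3,interpolation=cv2.INTER_CUBIC))
im=cv2.imread('pics/s6.png'); 
cv2.imwrite('pics/s6c.png',cv2.resize(im[110:260,180:340],None,fx=4,fy=4,interpolation=cv2.INTER_CUBIC))
```

```text
[ 511.91603195 -198.65442999   80.1588616 ] [-0.12016671 -0.18589427 -3.99684706]
```

View pics/w6c.png

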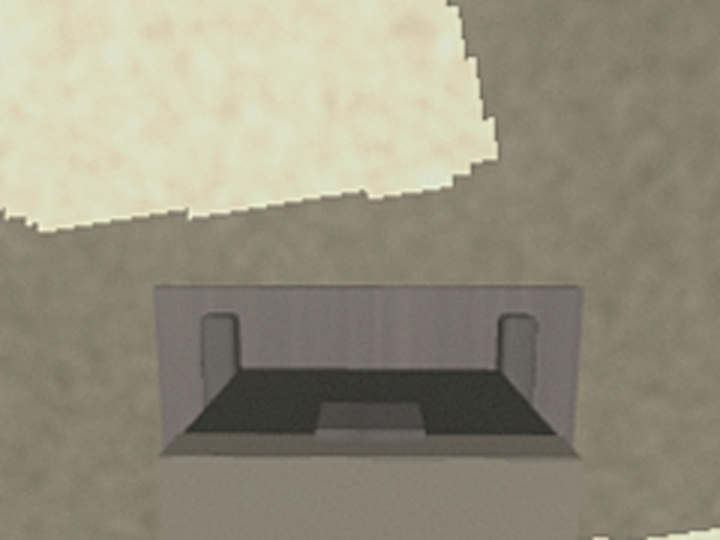

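View pics/s6c.png

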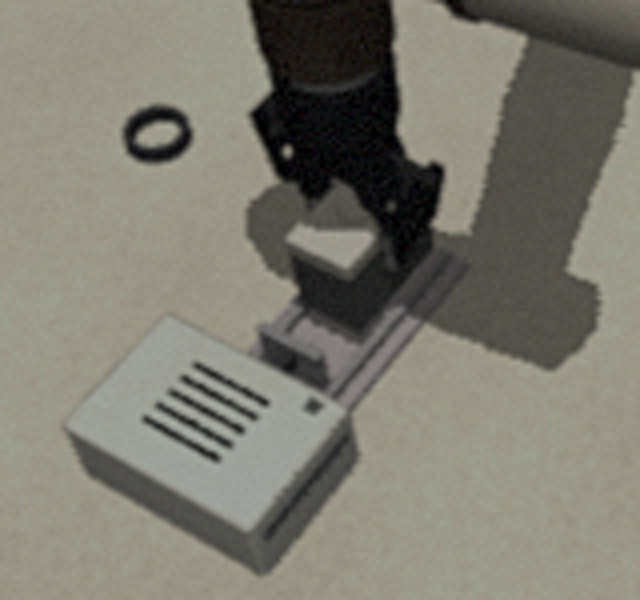

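Rail inner edges (239 and 499) and the box's bottom edge (240 and 500) are centred in the crop. Lowering.

{"api": "drive_tool", "payload": {"plan": [[[0,0,0.006],0],[[0,0,0.006],0],[[0,0,0.003],0],[[0,0,0.002],0],[[0,0,0.001],0],[[0,0,0.001],0],[[0,0,0],0],[[0,0,0],0]]}}

```text
clock: 23.15
position: [511.3, -198.6, 61.5]
ee_rot: [0.088, 0.996, -0.0, 0.0]
contact_force: [-3.4, 2.0, 5.5]
gripper_width: 49.2
```

{"api": "drive_tool", "payload": {"plan": [[[0,0,-0.001],0],[[0,0,0],0],[[0,0,0],0],[[0,0,0],0]]}}

```text
clock: 23.65
position: [511.6, -198.6, 61.5]
ee_rot: [0.088, 0.996, -0.0, 0.0]
contact_force: [-2.0, 1.2, 2.6]
gripper_width: 49.6
```

{"api": "drive_tool", "payload": {"plan": [[[-0.002,0,0],0],[[-0.004,0,0],0],[[-0.004,0,0],0],[[-0.004,0,0],0],[[-0.004,0,0],0],[[-0.002,0,0],0],[[0,0,0],0],[[0,0,0],0]]}}

```text
clock: 24.65
position: [530.1, -202.3, 61.5]
ee_rot: [0.088, 0.996, -0.0, -0.001]
contact_force: [-5.1, 1.0, 6.2]
gripper_width: 49.1
```

{"api": "drive_tool", "payload": {"plan": [[[0,0,-0.001],0],[[-0.003,0,-0.0005],0],[[-0.004,0,0],0],[[-0.004,0,0],0],[[-0.004,0,0],0],[[-0.003,0,0],0],[[-0.002,0,0],0],[[0,0,0],0],[[0,0,0],0]]}}

```text
clock: 25.78
position: [550.3, -205.5, 62.5]
ee_rot: [0.088, 0.996, 0.0, -0.001]
contact_force: [-3.0, 0.7, -5.7]
gripper_width: 49.5
```

{"api": "drive_tool", "payload": {"plan": [[[-0.002,0,0.0005],0],[[-0.003,0,0],0],[[-0.003,0,0],0],[[-0.003,0,0],0],[[-0.002,0,0],0],[[0,0,0],0],[[0,0,0],0],[[0,0,0],0]]}}

```text
clock: 26.78
position: [564.1, -207.9, 62.4]
ee_rot: [0.088, 0.996, -0.0, 0.001]
contact_force: [-1.3, 0.1, -4.0]
gripper_width: 49.6
```

{"api": "drive_tool", "payload": {"plan": [[[-0.001,0,0.0003],0],[[-0.001,0,0],0],[[-0.0005,0,0],0],[[0,0,0],0],[[0,0,0],0],[[0,0,0],0]]}}

```text
clock: 27.52
position: [566.0, -208.2, 62.0]
ee_rot: [0.088, 0.996, 0.0, -0.0]
contact_force: [-2.6, 0.6, -2.0]
gripper_width: 49.2
```

{"api": "drive_tool", "payload": {"plan": [[[-0.001,0,0],0],[[-0.0005,0,0],0],[[0,0,0],0],[[0,0,0],0],[[0,0,0],0]]}}

```text
clock: 28.15
position: [567.2, -208.5, 61.9]
ee_rot: [0.088, 0.996, 0.0, -0.0]
contact_force: [-4.3, 2.0, -1.6]
gripper_width: 49.1
```

{"api": "drive_tool", "payload": {"plan": [[[-0.0005,0,0],0],[[-0.0005,0,0],0],[[0,0,0],0],[[0,0,0],0],[[0,0,0],0]]}}

```text
clock: 28.78
position: [567.3, -208.6, 61.8]
ee_rot: [0.088, 0.996, 0.0, -0.001]
contact_force: [-7.3, 2.8, -1.4]
gripper_width: 49.6
```

Run:
```python
from h import *
s=arm.read_state(); print(s['position'],s['contact_force']); snap('wrist','w7'); snap('scene','s7')
im=cv2.imread('pics/s7.png'); 
cv2.imwrite('pics/s7c.png',cv2.resize(im[130:260,180:320],None,fx=5,fy=5,interpolation=cv2.INTER_CUBIC)[:600])
im=cv2.imread('pics/w7.png'); 
cv2.imwrite('pics/w7c.png',cv2.resize(im[0:220,180:460],None,fx=2.7,fy=2.7,interpolation=cv2.INTER_CUBIC)[:600])
```

```text
[ 567.26385509 -208.56472077   61.78233861] [-7.28192092  2.81998942 -1.36706738]
```

View pics/s7c.png

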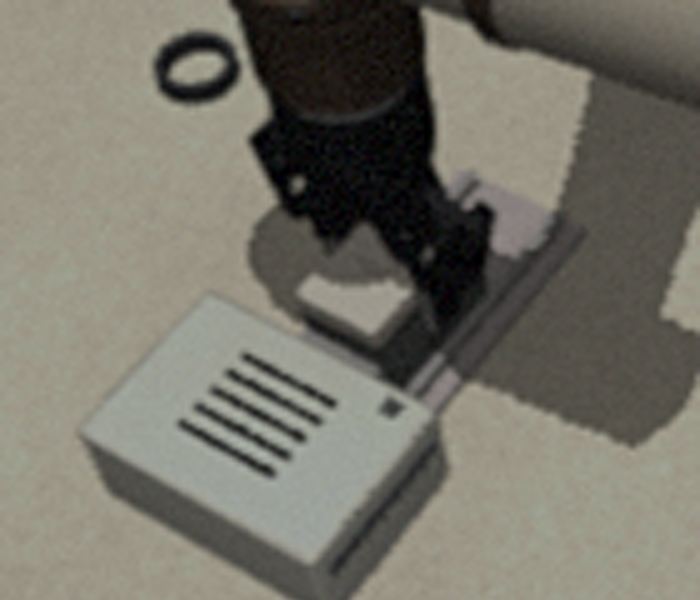

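View pics/w7c.png

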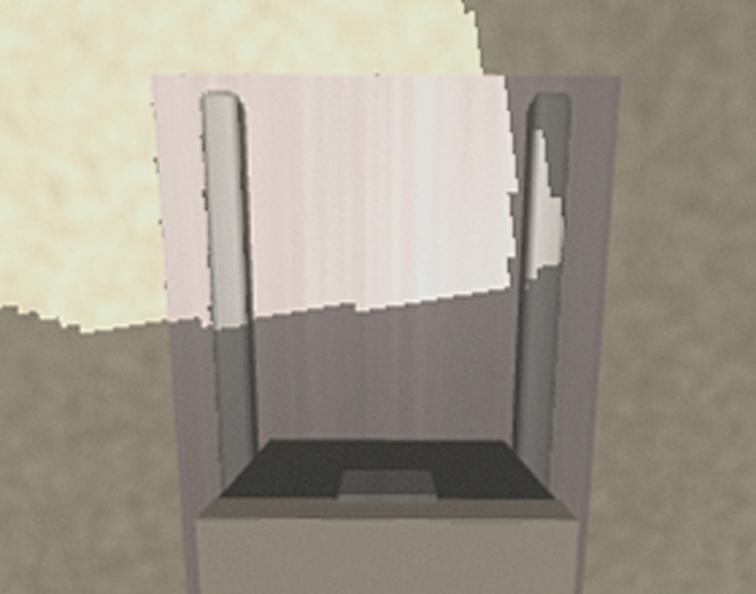

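The plate is at its hard stop: the TCP stalls, force is rising, and travel is 56.7 mm against the expected 55–56. Now building up to 12 N.

{"api": "drive_tool", "payload": {"plan": [[[-0.0005,0,0],0],[[-0.0005,0,0],0],[[0,0,0],0],[[0,0,0],0]]}}

```text
clock: 29.38
position: [567.3, -208.6, 61.8]
ee_rot: [0.088, 0.996, 0.0, -0.002]
contact_force: [-8.5, 2.9, 1.1]
gripper_width: 49.4
```

{"api": "drive_tool", "payload": {"plan": [[[-0.0005,0,0],0],[[-0.0005,0,0],0],[[0,0,0],0],[[0,0,0],0]]}}

```text
clock: 29.88
position: [567.4, -208.6, 61.8]
ee_rot: [0.088, 0.996, 0.0, -0.004]
contact_force: [-10.3, 3.5, 2.8]
gripper_width: 49.6
```

{"api": "drive_tool", "payload": {"plan": [[[-0.0005,0,-0.0003],0],[[-0.0005,0,-0.0002],0],[[0,0,0],0],[[0,0,0],0]]}}

```text
clock: 30.38
position: [567.4, -208.6, 61.9]
ee_rot: [0.088, 0.996, 0.0, -0.005]
contact_force: [-11.3, 3.8, 3.1]
gripper_width: 49.7
```

{"api": "drive_tool", "payload": {"plan": [[[-0.0005,0,-0.0002],0],[[-0.0005,0,-0.0002],0],[[0,0,0],0],[[0,0,0],0],[[0,0,0],0],[[0,0,0],0]]}}

```text
clock: 31.12
position: [567.5, -208.6, 62.0]
ee_rot: [0.088, 0.996, 0.001, -0.006]
contact_force: [-12.6, 5.0, 3.2]
gripper_width: 49.2
```

{"api": "drive_tool", "payload": {"plan": [[[0,0,0],0],[[0,0,0],0],[[0,0,0],0],[[0,0,0],0],[[0,0,0],0],[[0,0,0],0],[[0,0,0],0],[[0,0,0],0],[[0,0,0],0],[[0,0,0],0],[[0,0,0],0],[[0,0,0],0]]}}

```text
clock: 32.62
position: [567.5, -208.7, 62.0]
ee_rot: [0.088, 0.996, 0.001, -0.006]
contact_force: [-13.0, 4.9, 3.7]
gripper_width: 49.3
```

About 13.6 N along the loader's x was held for 1.5 s (roughly 11–13 N at the plate after floor friction). Letting go.

{"api": "drive_tool", "payload": {"plan": [[[0,0,0],0],[[0,0,0],0],[[0,0,0],0],[[0,0,0],0],[[0,0,0],0],[[0,0,0],0]], "fingers": -1}}

```text
clock: 33.38
position: [572.5, -209.4, 62.9]
ee_rot: [0.088, 0.996, -0.0, 0.0]
contact_force: [0.2, 1.4, 0.7]
gripper_width: 85.3
```

{"api": "drive_tool", "payload": {"plan": [[[0,0,-0.01],0],[[0,0,-0.025],0],[[0,0,-0.045],0],[[0,0,-0.045],0],[[0,0,-0.04],0],[[0.03,0,0],0],[[0.045,0,0],0],[[0.045,0,0],0],[[0,0,0],0],[[0,0,0],0]]}}

```text
clock: 34.62
position: [455.0, -188.6, 229.0]
ee_rot: [0.088, 0.996, -0.0, 0.001]
contact_force: [1.1, -0.7, 0.4]
gripper_width: 85.2
```

Run:
```python
from h import *
s=arm.read_state(); print(s['clock'],s['position'],s['contact_force']); snap('wrist','w8'); snap('scene','s8'); snap('top','t8')
im=cv2.imread('pics/s8.png'); 
cv2.imwrite('pics/s8c.png',cv2.resize(im[150:260,180:310],None,fx=5,fy=5,interpolation=cv2.INTER_CUBIC)[:600])
```

```text
34.625 [ 455.02612791 -188.64863279  229.0056784 ] [ 1.12673963 -0.6810279   0.39025703]
```

View pics/w8.png

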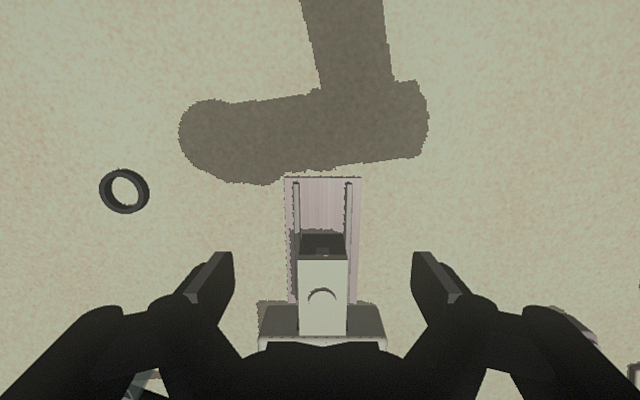

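View pics/s8c.png

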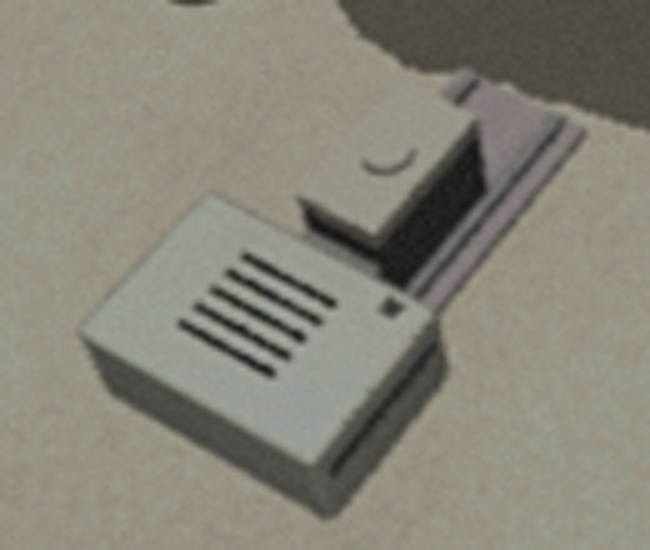

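View pics/s8.png

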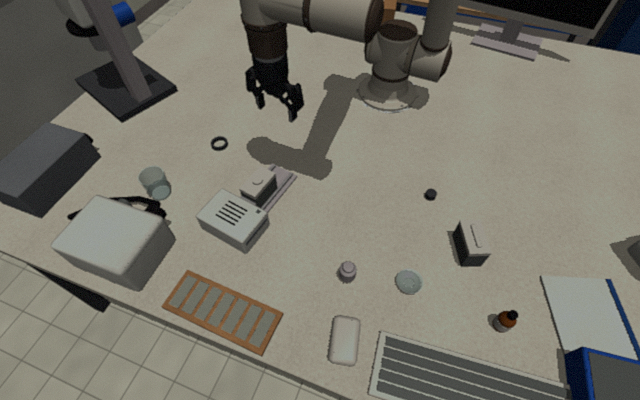

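Run:
```python
from h import *
im=cv2.imread('pics/w8.png'); c=cv2.resize(im[165:345,260:390],None,fx=4,fy=3.3,interpolation=cv2.INTER_CUBIC); cv2.imwrite('pics/w8c.png',c)
a=np.radians(-10);cc,s=np.cos(a),np.sin(a);R=np.array([[cc,s],[-s,cc]])
o=ray('w8',322.5,177,6)[:2]
for v,z in [(177,6),(234,6),(259.5,76),(336.5,76)]: print(v,z,(R@(ray('w8',322.5,v,z)[:2]-o)-[115,0]).round(1))
```

```text
177 6 [-115.    0.]
234 6 [-43.8  -0. ]
259.5 76 [-45.4  -0.2]
336.5 76 [47.5 -0.2]
```

View pics/w8c.png

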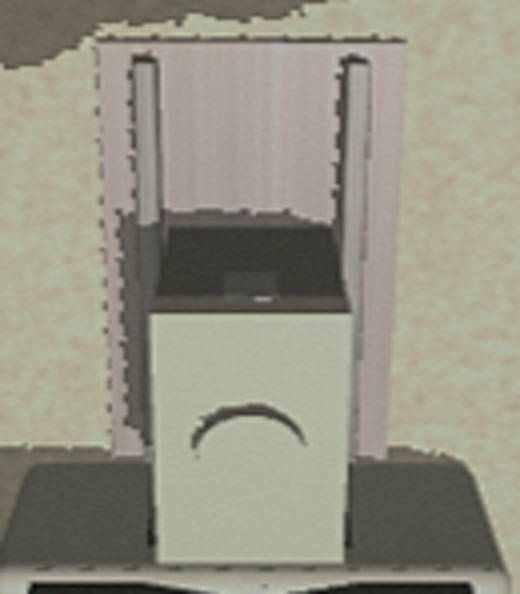

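Box is at loader x of about 0 to +1 mm (home), upright and straight between the rails. The rib box and bystanders look unmoved. Handing in.

```bash
python3 -c "
from bench import arm
print(arm.job_done())"
```

```text
the job is handed in; nothing more can be done
None
```

The heavier box, the one with the round knob, is seated in the loader. I handed the job in at about 35 s of the 72 s.

- **Rib box:** I lifted it about 77 mm and held it for over a second. It read 1.2 N (about 0.12 kg), so it is the lighter one. I set it back upright where it stood, within 1–2 mm by the wrist camera.
- **Knob box:** I lifted it about 77 mm and held it the same way. It read about 4.6 N (about 0.46 kg), so it is the heavier one. I set it back down, then picked it up again and placed it between the guide rails.
- **Seating:** I slid it in until it stopped at the plate's hard stop, after about 56.7 mm of travel. I then held it for over 1.5 s at about 13.6 N along the loader's x, measured at the wrist. Floor friction takes some of that, so I estimate 11–13.6 N at the plate. The highest reading, taken at the end of each move, was about 14 N, well under 22 N.
- **Last checks:** In the images after release, the knob box is upright between the rails and within about 1 mm of fully home. The rib box is upright in place, the bystanders look unmoved, and the arm is clear of everything.

The plate's own travel can't be read directly, so "fully home" rests on the hard stop and the camera measurement, and those two agree. The tool tilted about 0.7° while pressing and came straight again on release.

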